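# Size up the returned nuts on the inspection rail

### The arm

A 6-joint arm with a two-finger parallel gripper is mounted at the origin on the work surface. World frame = base frame: x ahead of the robot, y to its left, z up, the work surface at z = 0. Lengths are in m, angles in rad, forces in N, time in s.
With the tool pointing down it reaches from about 0.2 to 0.875 m from the base axis. Payload 3.4 kg.
Tool frame: the origin (TCP) lies at the very end of the fingers, on their centre line; the grasp point (between the pads) lies 19 mm behind it; z points along the fingers, y is the line along which they close (so a half turn about z gives the same grasp; the last joint's range is limited). The gripper opens to 94 mm and grips with 3 to 60 N. Pads are 16 mm wide; open, the fingers measure 119 mm over their backs; the gripper's body (75 mm by 177 mm) begins 78 mm behind the grasp point.
Start: joints at [1.155, 0.276, 1.505, -0, 1.361, -0.121], TCP at [0.167, 0.55, 0.205] pointing down, gripper open.
Joint ranges: [-2.89, 2.89], [-0.75, 2.08], [0.22, 2.7], [-1.18, 4.32], [0.11, 2.71], [-2.7, 2.7]. Speed limits (rad/s): [2.57, 2.57, 3.14, 3.14, 3.14, 3.14].

### API

Orientations are given as a unit quaternion [w, x, y, z].
In Python, from bench import bot gives the robot as it stands. Calls block until the motion is done:
- bot.move_ptp(position, orientation): joint-space move of the TCP to a pose.
- bot.servo_line(position, frame=None, v=0.15, until_force=None): straight line of the TCP; frame=None keeps the orientation; v is the mean speed in m/s. With until_force (N) it stops when the force on the tool has changed by that much, and returns True; else False.
- bot.set_joints(angles): joint-space move.
- bot.set_gripper(opening): finger opening in m; the grip force is fixed at half the most; returns when the fingers have stopped.
- bot.dwell(seconds).
- bot.ik(position, orientation): joint angles nearest the present ones, or None.
- bot.observe(): the state.
- bot.capture(name): name is "side" or "top"; returns the picture (400x640x3 uint8, red, green, blue); there is no depth.
- bot.camera_info(name): a dict with "mtx" (3x3 intrinsics, pixels), "rvec" (rotation vector, rad) and "tvec" (3), from world to camera coordinates, as OpenCV has them. Camera axes: x right, y down, z forward; pixel columns grow to the right and rows downward; lengths in m; the calibration is good to about 2 mm. A picture is of the moment at which its call begins. camera_info takes no time and is no camera call.
A pose or a line that the arm cannot do raises bot.IKError and nothing moves.
- bot.hand_in(): hands the job in; it is judged then, once.
The state is a dict: "clock": time; "joint_pos": joint angles; "qd": joint speeds; "joint_efforts": joint torques, N m; "eef_pos": TCP position; "tool_rot": TCP orientation; "wrist_force": force on the tool from outside, world axes, zero at the start; "wrist_torque": the same for the moment, N m; "gripper_width": finger opening in m; "grasp_force": force on a finger pad.
Only numpy, scipy, OpenCV 4.12 (cv2) and the standard library are available. Lean on these libraries where they do the work, as an engineer would, in place of code of your own. Each camera call takes 0.05 s, during which the arm holds its last target. There are 200 camera calls.

### The job

Set the four returned hex nuts out in order of size on the steel inspection rail, each lying flat and centred on its own round white mark: the smallest on the mark next to the yellow end stop, the largest on the mark next to the black one. One nut is still in the green marking fixture, held down by the hinged bar with the red ball knob: swing the bar up out of the way to free it.

Things in the scene. Friction and masses are not known exactly. Their poses are not given: they have to be found in the camera images.
- nut_m16: Bright silver-grey steel hex nut M16, the smallest: 24 mm across flats, 28 mm across corners, 13 mm high, with an open threaded bore. Starts lying loose and flat on the bench. Origin: centre of its underside; z up through the bore; its x axis points square out of one flat (a flat every 60 degrees).
- nut_m24: Dull yellow-brown steel hex nut M24, the second smallest: 36 mm across flats, 42 mm across corners, 19 mm high, with an open threaded bore. Starts lying loose and flat on the bench. Origin: centre of its underside; z up through the bore; its x axis points square out of one flat (a flat every 60 degrees).
- nut_m30: Black steel hex nut M30, the second largest: 46 mm across flats, 53 mm across corners, 24 mm high, with an open threaded bore. Starts in the fixture, on its base plate (underside 12 mm above the bench), two flats against the guides, the bar's nose in its bore. Origin: centre of its underside; z up through the bore; its x axis points square out of one flat (a flat every 60 degrees).
- nut_m36: Rust-brown corroded steel hex nut M36, the largest: 55 mm across flats, 64 mm across corners, 29 mm high, with an open threaded bore. Starts lying loose and flat on the bench. Origin: centre of its underside; z up through the bore; its x axis points square out of one flat (a flat every 60 degrees).
- rail: Fixed dark steel bar on the bench: 80 mm wide (its x), 350 mm long (its y), flat top 20 mm above the bench. Four round white marks, 66 mm across, along the middle of its top at y = -127.5, -42.5, +42.5 and +127.5 mm. Origin: centre of its underside.
- stop_yellow: Yellow plastic end stop fixed at one end of the rail, 84 x 22 mm and 30 mm high (10 mm above the rail's top); the smallest nut goes on the mark next to it. At either end of the rail, 186 mm from the rail's centre along y; the other end has a like stop in black. Origin: centre of its underside.
- fixture: Marking fixture fixed to the bench: green base 12 mm thick, x -78 to +120, y +-55 mm. Two guides along y at x = +-29.5 mm, 10 mm wide, tops at z = 20 mm, 49 mm apart inside, open at both ends: the nut slides out along y either way. Bar hinge axis: along y at x = 100, z = 42 mm, in a clevis 55 mm high. Rest pin at x = -67 mm, 37.5 mm high. Origin: underside, below the nut's start.
- holdbar (a joint): Angle (rad) of the hinged hold-down bar: 0 = down (start), level along the fixture's x over the nut; grows as the knob is lifted up and over towards the fixture's +x; 1.57 = upright, stop at 1.9. Lifting takes about 2 N; above 0.7 rad it stays where left. Bar 20 mm wide, 8 thick, underside at z = 38 mm when down; an 18 mm nose under it reaches 10 mm into the nut's bore.
- knob (a point): Centre of the red ball knob, 30 mm across, on the free end of the bar: 195 mm from the hinge axis, on the fixture's -x side and 42 mm above the bench when the bar is down. Pinched lightly (about 20 N) from its two sides along the fixture's y, it turns between the fingers as the bar swings; a hard grip makes it creep out.

How it is judged:
On the way:
1. the hold-down bar is swung up by more than 0.5 rad while the M30 nut is still in the fixture (value of joint holdbar above 0.5 rad and horizontal distance between nut_m30 and fixture below 0.03 m), for 0.2 s.
At the end, for the whole second after the job is handed in: All four nuts lie flat (within 0.1 rad) and at rest on the rail's top (within 4 mm in height), each within 12 mm along and across the rail of the centre of its own white mark: from the yellow stop to the black one M16, M24, M30, M36. It does not matter where the bar is left (((y of stop_yellow in the frame of rail above 0 m and y of nut_m16 in the frame of rail between 0.1155 and 0.1395 m and y of nut_m24 in the frame of rail between 0.0305 and 0.0545 m and y of nut_m30 in the frame of rail between -0.0545 and -0.0305 m and y of nut_m36 in the frame of rail between -0.1395 and -0.1155 m) or (y of stop_yellow in the frame of rail below 0 m and y of nut_m16 in the frame of rail between -0.1395 and -0.1155 m and y of nut_m24 in the frame of rail between -0.0545 and -0.0305 m and y of nut_m30 in the frame of rail between 0.0305 and 0.0545 m and y of nut_m36 in the frame of rail between 0.1155 and 0.1395 m)) and x of nut_m16 in the frame of rail between -0.012 and 0.012 m and z of nut_m16 in the frame of rail between 0.016 and 0.024 m and angle between each of nut_m16, nut_m24, nut_m30, nut_m36's own z axis and vertical below 0.1 rad and linear speed of each of nut_m16, nut_m24, nut_m30, nut_m36 below 0.02 m/s and x of nut_m24 in the frame of rail between -0.012 and 0.012 m and z of nut_m24 in the frame of rail between 0.016 and 0.024 m and x of nut_m30 in the frame of rail between -0.012 and 0.012 m and z of nut_m30 in the frame of rail between 0.016 and 0.024 m and x of nut_m36 in the frame of rail between -0.012 and 0.012 m and z of nut_m36 in the frame of rail between 0.016 and 0.024 m); the robot touches nothing.
It also fails if it takes over 115 s, if anything falls off the work surface, if the arm or the gripper's body presses on something with over 40 N, if the wrist force passes 120 N, or if a joint passes its speed limit or range.

## Working session

There is one attempt and no reset: what is moved stays moved. The work goes in short steps, each a Python script; the robot and the scene stay as the last script left them, time stands still between calls to the robot, and variables do not carry over. Pictures are saved under pics/ and viewed, at most 14 in all, crops included, and the job is handed in when it is done.

```bash
ls; mkdir -p pics
python3 - <<'E'
from bench import bot
import cv2
for n in("top","side"):
    im=bot.capture(n);cv2.imwrite(f"pics/{n}0.png",im[:,:,::-1])
    print(n,bot.camera_info(n))
print(bot.observe())
E
```

```text
bench.py
pics
top {'mtx': array([[517.95860585,   0.        , 319.49700934],
       [  0.        , 517.95860585, 201.03962826],
       [  0.        ,   0.        ,   1.        ]]), 'rvec': array([ 2.21933925, -2.16702584,  0.10864564]), 'tvec': array([-0.01726   ,  0.52089873,  1.35438604])}
side {'mtx': array([[427.32552123,   0.        , 328.35196563],
       [  0.        , 427.32552123, 197.79135398],
       [  0.        ,   0.        ,   1.        ]]), 'rvec': array([ 2.18784047, -0.95816001,  0.37796887]), 'tvec': array([-0.33440767,  0.30846792,  0.96002557])}
{'clock': 0.1, 'joint_pos': array([ 1.15499629e+00,  2.76517001e-01,  1.50596774e+00,  1.10930022e-05,
        1.36070192e+00, -1.21018965e-01]), 'qd': array([ 0.00199878,  0.00125674, -0.00263722, -0.00131344,  0.0007038 ,
       -0.00058187]), 'joint_efforts': array([ 1.25251434e-03, -4.05457377e+01, -2.37778741e+01,  7.06418976e-02,
        2.97361391e-02, -5.35525373e-05]), 'eef_pos': array([0.16686589, 0.54974004, 0.20471511]), 'tool_rot': array([-2.16594351e-04,  1.46858566e-01,  9.89157180e-01, -7.67031302e-04]), 'wrist_force': array([ 0.72576174,  0.10078231, -0.04722487]), 'wrist_torque': array([ 0.04549639,  0.00095872, -0.02418504]), 'grasp_force': 0.0, 'gripper_width': 0.09405233564163239}
```

View pics/top0.png

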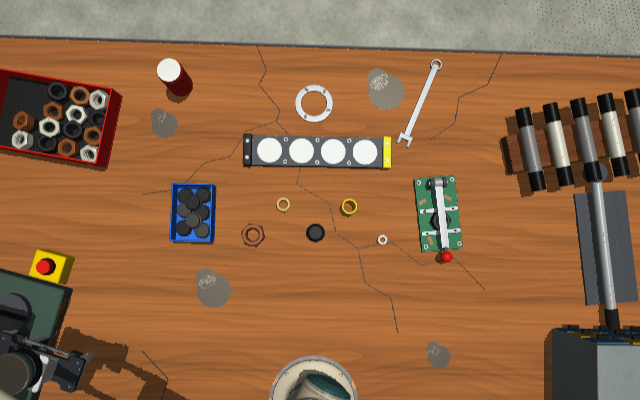

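View pics/side0.png

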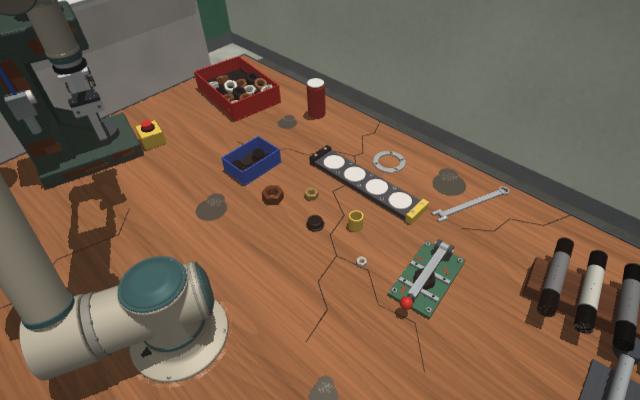

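Top view: the M36 is at (253,235), M24 probably at (283,205), and M16 at (382,240). The yellow cup at (349,207) and black disc at (315,232) look like distractors. The fixture is near (438,213) with its knob at (446,257), and the yellow stop is on the right. I'll enlarge it.

Run:
```python
import cv2
im=cv2.imread("pics/top0.png")
c=cv2.resize(im[125:265,235:400],None,fx=4.8,fy=4.2*8/7*1,interpolation=cv2.INTER_CUBIC) if 0 else cv2.resize(im[190:260,235:395],None,fx=5,fy=5,interpolation=cv2.INTER_CUBIC)
cv2.imwrite("pics/c1.png",c)
cv2.imwrite("pics/c2.png",cv2.resize(im[125:275,380:480],None,fx=4,fy=4,interpolation=cv2.INTER_CUBIC))
cv2.imwrite("pics/c3.png",cv2.resize(im[125:175,240:400],None,fx=5,fy=5,interpolation=cv2.INTER_CUBIC))
```

```text
(no output)
```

View pics/c1.png

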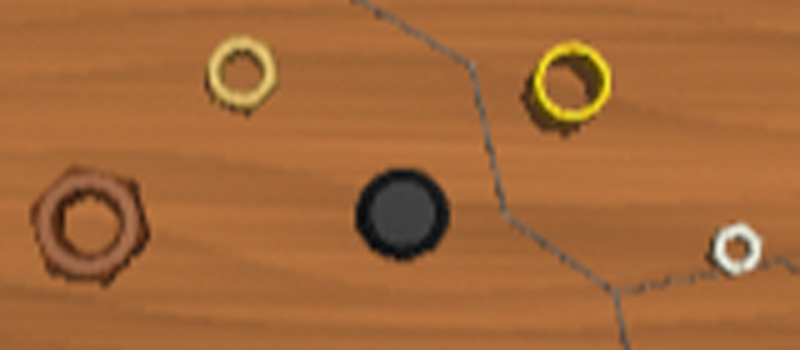

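View pics/c2.png

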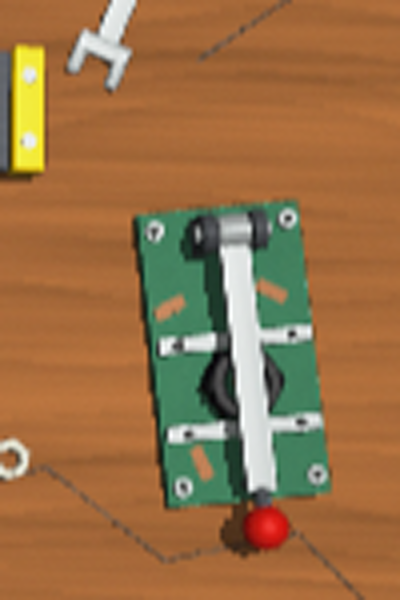

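View pics/c3.png

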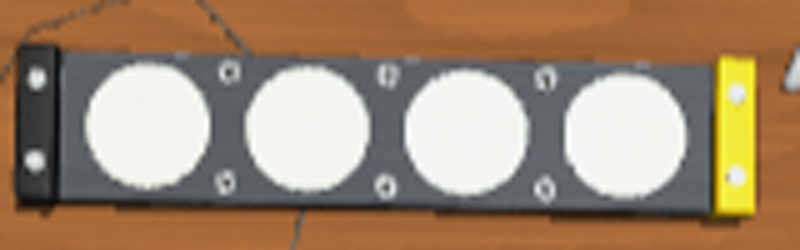

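Crops: the top-view nut centres are M36 crop (91,226), M24 (241,73) and M16 (737,249). The marks are at crop (148,125), (307,128), (466,131) and (625,135). Black stop is at left, yellow at right. In the fixture crop the knob is at (266,527) and the hinge at (232,233), with the M30 under the bar. The cup and disc are distractors. Next I'll triangulate and fit the hexes.

```bash
cat > h.py <<'E'
import numpy as np, cv2
from bench import bot
from scipy.spatial.transform import Rotation as Rn
C={n:bot.camera_info(n) for n in("top","side")}
def proj(n,P): 
    c=C[n]; return cv2.projectPoints(np.array(P,float).reshape(-1,3),c["rvec"],c["tvec"],c["mtx"],None)[0].reshape(-1,2)
def ray(n,uv,z):
    c=C[n];R=cv2.Rodrigues(c["rvec"])[0];o=-R.T@c["tvec"]
    d=R.T@np.linalg.solve(c["mtx"],[uv[0],uv[1],1.]);return (o+d*(z-o[2])/d[2])
def quat(yaw):  # tool down, tool y (closing line) at world angle yaw (mod pi)
    y=np.array([np.cos(yaw),np.sin(yaw),0]);z=np.array([0,0,-1.]);x=np.cross(y,z)
    q=Rn.from_matrix(np.c_[x,y,z]).as_quat();return [q[3],q[0],q[1],q[2]]
E
cat > fit.py <<'E'
from h import *
T={n:cv2.imread(f"pics/{n}0.png") for n in C}
def src(p,ox,oy,k=5): return [(p[0]+.5)/k-.5+ox,(p[1]+.5)/k-.5+oy]
def show(k,v): print(k,np.round(v,4))
for i,p in enumerate([(148,125),(307,128),(466,131),(625,135)]): show(f"mark{i} top",ray("top",src(p,240,125),.02))
for p in [(334,162),(354,174),(376,187),(400,200.5)]: show("mark side",ray("side",p,.02))
show("knob top",ray("top",src((266,527),380,125,4),.042));show("hinge top",ray("top",src((233,233),380,125,4),.051))
show("knob side",ray("side",(407,302.5),.042))
for nm,px in (("bl",(168,505)),("br",(328,490)),("tr",(297,201)),("tl",(135,217))): show("base "+nm,ray("top",src(px,380,125,4),.012))
G={}
for n in C:
    g=cv2.GaussianBlur(T[n],(0,0),.7).astype(np.float32)
    G[n]=np.sqrt((cv2.Sobel(g,5,1,0)**2+cv2.Sobel(g,5,0,1)**2).sum(2))
def hexa(x,y,a,af,z):
    t=a+np.pi/6+np.arange(6)*np.pi/3;r=af/np.sqrt(3);return np.c_[x+r*np.cos(t),y+r*np.sin(t),np.full(6,z)]
def score(n,x,y,a,af,h):
    hull=cv2.convexHull(proj(n,np.r_[hexa(x,y,a,af,0),hexa(x,y,a,af,h)]).astype(np.float32))[:,0]
    nx=np.roll(hull,-1,0);s=np.linspace(0,1,15)[:,None,None];p=(hull+(nx-hull)*s).astype(np.float32)
    w=np.linalg.norm(nx-hull,axis=1);v=cv2.remap(G[n],p[...,0],p[...,1],1)
    return (v.mean(0)*w).sum()/w.sum()
tiles=[]
for nm,p,af,h in (("m16",(737,249),.024,.013),("m24",(241,73),.036,.019),("m36",(91,226),.055,.029)):
    c=ray("top",src(p,235,190),h);show(nm+" eye",c);col=[]
    for n in C:
        b=max((score(n,c[0]+dx,c[1]+dy,a,af,h),c[0]+dx,c[1]+dy,a) for dx in np.arange(-.006,.0061,.001) for dy in np.arange(-.006,.0061,.001) for a in np.radians(np.arange(0,60,5)))
        print(nm,n,np.round(b[:3],4),round(np.degrees(b[3])))
        o=np.round(proj(n,[[b[1],b[2],h/2]])[0]).astype(int)-16
        im=cv2.resize(T[n][o[1]:o[1]+32,o[0]:o[0]+32],None,fx=8,fy=8,interpolation=cv2.INTER_CUBIC)
        q=((proj(n,hexa(*b[1:],af,h))-o+.5)*8-.5).astype(np.int32);cv2.polylines(im,[q],True,(0,255,0),1);col.append(im)
    tiles.append(np.vstack(col))
cv2.imwrite("pics/fit.png",np.hstack(tiles))
E
python3 fit.py
```

```text
mark0 top [0.6554 0.1325 0.02  ]
mark1 top [0.6561 0.0477 0.02  ]
mark2 top [ 0.6568 -0.0373  0.02  ]
mark3 top [ 0.6569 -0.1226  0.02  ]
mark side [0.6576 0.1319 0.02  ]
mark side [0.6568 0.0483 0.02  ]
mark side [ 0.6566 -0.0373  0.02  ]
mark side [ 0.6587 -0.123   0.02  ]
knob top [ 0.3831 -0.3375  0.042 ]
hinge top [ 0.5741 -0.3126  0.051 ]
knob side [ 0.3885 -0.3381  0.042 ]
base bl [ 0.3955 -0.2799  0.012 ]
base br [ 0.4079 -0.3871  0.012 ]
base tr [ 0.6015 -0.3656  0.012 ]
base tl [ 0.5878 -0.2561  0.012 ]
m16 eye [ 0.4235 -0.1736  0.013 ]
m16 top [ 5.224322e+02  4.245000e-01 -1.746000e-01] 15
m16 side [ 2.809176e+02  4.275000e-01 -1.726000e-01] 10
m24 eye [0.5104 0.0922 0.019 ]
m24 top [2.475596e+02 5.134000e-01 9.220000e-02] 45
m24 side [1.628915e+02 5.124000e-01 9.320000e-02] 50
m36 eye [0.4276 0.1677 0.029 ]
m36 top [1.835365e+02 4.266000e-01 1.687000e-01] 50
m36 side [2.85929e+02 4.31600e-01 1.70700e-01] 45
```

View pics/fit.png

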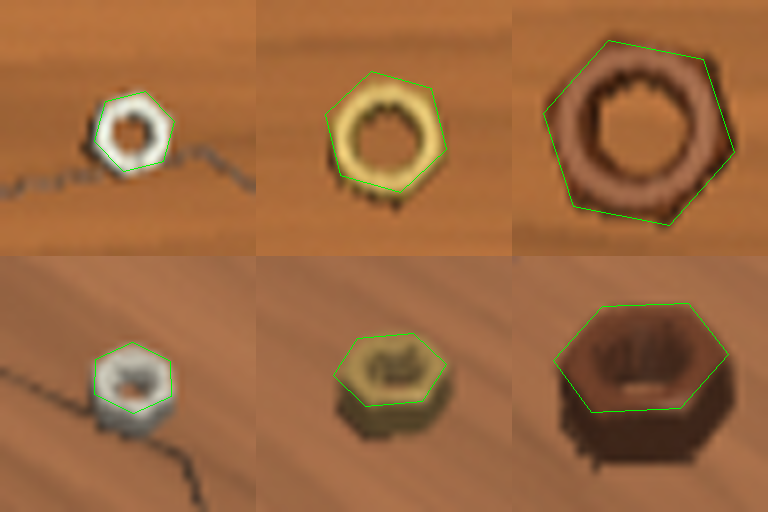

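The overlays fit the nuts within 2–3 mm. In the top tiles M16 is at about 12°, M24 at 47° and M36 at 48°. The fixture corners give its origin at (0.477,-0.325) with a yaw of about 6.8°, and the predicted knob agrees with the measured one. Now the bar.

```bash
cat >> h.py <<'E'
TH=np.radians(6.8);F0=np.array([.4773,-.3247,0]);FX=np.array([np.cos(TH),np.sin(TH),0])
def fx(x,z): return F0+FX*x+np.array([0,0,z])
def best(p,yaw):
    c=[(abs(j[5]),k) for k in(0,1) if (j:=bot.ik(list(p),quat(yaw+k*np.pi))) is not None];return quat(yaw+min(c)[1]*np.pi)
def st(t=""): 
    o=bot.observe();print(t,round(o["clock"],1),np.round(o["eef_pos"],3),"w",round(o["gripper_width"],4),"gf",round(o["grasp_force"],1),"F",np.round(o["wrist_force"],1))
E
python3 - <<'E'
from h import *
q=best(fx(-.095,.1),TH+np.pi/2)
bot.move_ptp(list(fx(-.095,.11)),q); st()
bot.set_gripper(.055)
bot.servo_line(list(fx(-.095,.0235)),v=.1); st("down")
bot.set_gripper(.0295); st("pinch")
for t in (.05,.1,.15):
    bot.servo_line(list(fx(.1-.195*np.cos(t),.042+.195*np.sin(t)-.0185)),v=.1); st(t)
cv2.imwrite("pics/side1.png",cv2.resize(bot.capture("side")[180:330,330:490],None,fx=4,fy=4)[:,:,::-1])
E
```

```text
3.3 [ 0.383 -0.335  0.11 ] w 0.0936 gf 0.0 F [-0.1  0.2 -0.1]
down 5.1 [ 0.383 -0.336  0.024] w 0.0551 gf 0.0 F [ 0.1 -0.1  0.4]
pinch 5.7 [ 0.383 -0.337  0.024] w 0.0294 gf 3.1 F [-0.4 -0.9  0.2]
0.05 5.9 [ 0.383 -0.337  0.034] w 0.0297 gf 3.3 F [-0.7 -3.6 -0.6]
0.1 6.2 [ 0.384 -0.337  0.043] w 0.029 gf 3.4 F [-0.1 -3.8 -0.2]
0.15 6.4 [ 0.385 -0.336  0.053] w 0.0294 gf 3.5 F [-0.2 -4.9 -0.4]
```

View pics/side1.png

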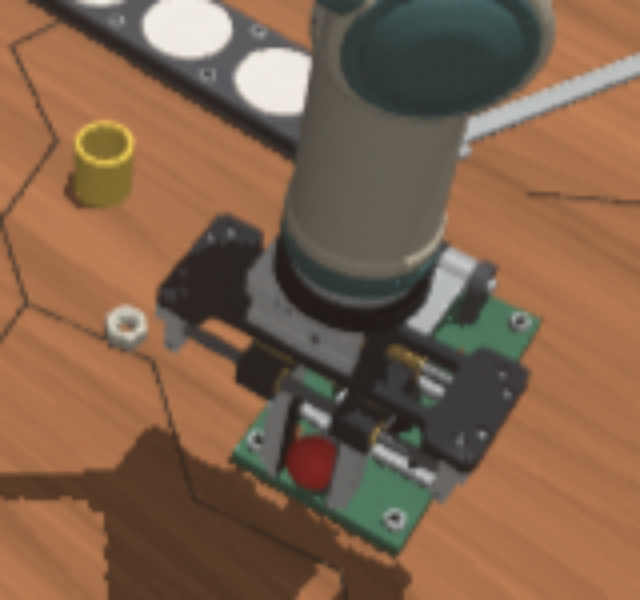

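The side crop shows the knob at (313,465), which is source (408,296), between the fingers. I'll check that against the expected position for 0.15 rad and against bar-down.

Run:
```python
from h import *
for t in(0,.05,.1,.15): print(t,proj("side",fx(.1-.195*np.cos(t),.042+.195*np.sin(t))))
bot.set_gripper(.027); st("tight")
```

```text
0 [[404.78331216 303.52724158]]
0.05 [[405.3237989  301.12504554]]
0.1 [[405.97807895 298.53878641]]
0.15 [[406.74621564 295.77367934]]
tight 6.7 [ 0.385 -0.337  0.052] w 0.0286 gf 30.0 F [ 0.4 -5.3  0.6]
```

The knob is following the fingers. I'll set a middling grip and swing the bar on up.

Run:
```python
from h import *
bot.set_gripper(.0288); st("grip")
d=np.array([0,-.001,0])
for t in np.arange(.27,1.72,.12):
    bot.servo_line(list(d+fx(.1-.195*np.cos(t),.042+.195*np.sin(t)-.0185)),v=.12); st(round(t,2))
cv2.imwrite("pics/side2.png",cv2.resize(bot.capture("side")[120:320,330:530],None,fx=3,fy=3)[:,:,::-1])
```

```text
grip 6.9 [ 0.385 -0.336  0.052] w 0.0291 gf 13.2 F [-0.4 -5.5  0.2]
0.27 7.3 [ 0.39  -0.336  0.075] w 0.0294 gf 13.1 F [-1.2 -4.1 -0. ]
0.39 7.6 [ 0.397 -0.335  0.097] w 0.0292 gf 13.1 F [-0.2 -4.   0.2]
0.51 7.9 [ 0.407 -0.334  0.118] w 0.0289 gf 13.1 F [-0.4 -3.7 -0. ]
0.63 8.3 [ 0.42  -0.332  0.138] w 0.0289 gf 13.0 F [ 0.3 -2.7 -0.5]
0.75 8.6 [ 0.435 -0.331  0.156] w 0.0291 gf 13.0 F [-1.3 -3.5  1.2]
0.87 9.0 [ 0.451 -0.329  0.172] w 0.0296 gf 13.0 F [-1.7 -2.7  1. ]
0.99 9.3 [ 0.47  -0.326  0.186] w 0.0291 gf 13.0 F [-1.  -1.4  1.9]
1.11 9.7 [ 0.49  -0.324  0.198] w 0.0293 gf 13.0 F [-0.7 -0.1  1.9]
1.23 10.0 [ 0.512 -0.321  0.207] w 0.029 gf 13.0 F [-0.6 -0.3  2.1]
1.35 10.3 [ 0.534 -0.319  0.214] w 0.0295 gf 13.0 F [-1.5  2.2  5.4]
1.47 10.7 [ 0.558 -0.316  0.218] w 0.0289 gf 13.0 F [-1.3  1.7  4.6]
1.59 11.0 [ 0.581 -0.313  0.219] w 0.0291 gf 13.0 F [0.  1.7 5.6]
1.71 11.4 [ 0.605 -0.31   0.217] w 0.0294 gf 12.9 F [1.  2.3 5.4]
```

View pics/side2.png

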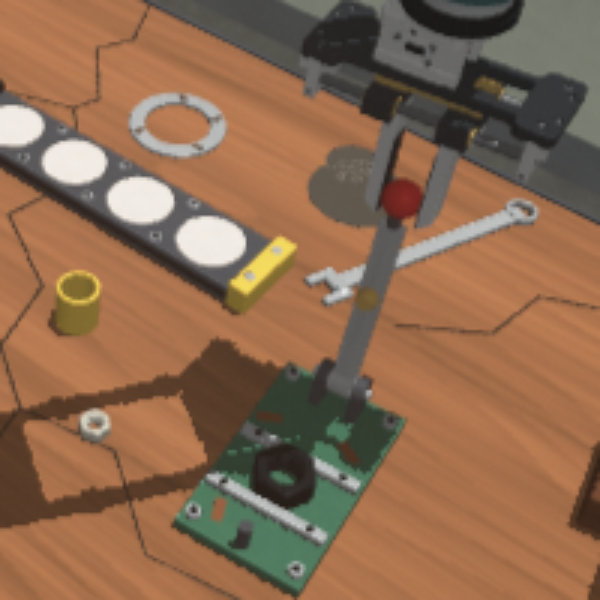

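The bar is up at about 1.7 rad. The M30 is at crop (283,470), still between the guides. Releasing the knob, then fetching the M30 with a grasp above the guide tops.

```bash
cat >> h.py <<'E'
MARK={"m36":(.6560,.1325),"m30":(.6563,.0478),"m24":(.6567,-.0373),"m16":(.6572,-.1226)}
def pick(xy,yaw,z,opening):
    p=np.array([*xy,z]);q=best(p,yaw);up=list(p+[0,0,.09])
    bot.move_ptp(up,q);bot.set_gripper(opening)
    bot.servo_line(list(p),v=.12);st("at");bot.set_gripper(0);st("grip")
    bot.servo_line(up,v=.15);st("up")
def place(nm,z,opening):
    p=np.array([*MARK[nm],z]);q=best(p,0);up=list(p+[0,0,.08])
    bot.move_ptp(up,q);bot.servo_line(list(p),v=.1);st("set")
    bot.set_gripper(opening);bot.servo_line(up,v=.2);st("done "+nm)
E
python3 - <<'E'
from h import *
p=ray("side",(330+283/3,120+470/3),.036);print(p, (p-F0)@FX)
bot.set_gripper(.055)
e=bot.observe()["eef_pos"];bot.servo_line([e[0],e[1],.30],v=.15);st("rel")
bot.move_ptp(list(fx(0,.25)),best(fx(0,.25),TH+np.pi/3));st("over")
t=bot.capture("top");s=bot.capture("side")
cv2.imwrite("pics/s3.png",np.hstack([cv2.resize(s[200:330,330:480],None,fx=3,fy=3)])[:,:,::-1])
E
```

```text
[ 0.47697221 -0.32573691  0.036     ] -0.0004482585009802842
rel 12.7 [ 0.603 -0.31   0.299] w 0.0552 gf 0.0 F [-0.1  0.3 -0.1]
over 13.3 [ 0.478 -0.325  0.25 ] w 0.0552 gf 0.0 F [-0.3 -0.1  0.3]
```

View pics/s3.png

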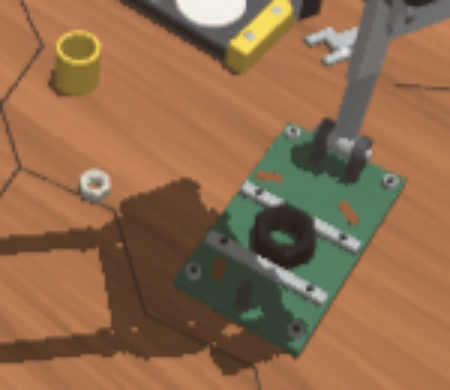

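The bar stayed up and the M30 is seated at the predicted spot, crop (283,232). Pick it.

Run:
```python
from h import *
pick((.4771,-.3252),TH+np.pi/3,.0235,.08)
if bot.observe()["gripper_width"]>.035: place("m30",.0325,.075)
```

```text
at 15.5 [ 0.478 -0.326  0.024] w 0.0801 gf 0.0 F [ 0.9 -0.3  0.2]
grip 16.1 [ 0.477 -0.325  0.024] w 0.0456 gf 30.0 F [0.7 0.2 2.3]
up 16.9 [ 0.476 -0.325  0.113] w 0.0457 gf 30.0 F [ 0.   0.9 -2.7]
set 19.4 [0.657 0.048 0.033] w 0.0456 gf 30.0 F [ 0.2  0.1 -1.7]
done m30 20.6 [0.656 0.048 0.112] w 0.0749 gf 0.0 F [ 0.1  0.  -0.2]
```

Run:
```python
from h import *
r=np.radians
for nm,xy,a,o,rel in (("m36",(.428,.169),108,.09,.08),("m24",(.511,.0925),107,.065,.06),("m16",(.425,-.1735),72,.05,.05)):
    pick(xy,r(a),.004,o)
    w=bot.observe()["gripper_width"];ex=dict(m36=.055,m24=.036,m16=.024)[nm]
    if abs(w-ex)>.003: print("BAD",nm);break
    place(nm,.025,rel)
bot.move_ptp([.3,0,.3],best((.3,0,.3),0));st("park")
for n in C: cv2.imwrite(f"pics/{n}4.png",bot.capture(n)[:,:,::-1])
t=cv2.imread("pics/top4.png")[125:175,240:400];s=cv2.imread("pics/side4.png")[135:235,290:450]
cv2.imwrite("pics/end.png",np.vstack([cv2.resize(t,None,fx=4,fy=4),cv2.resize(s,None,fx=4,fy=4)[:390]]))
```

```text
at 23.3 [0.429 0.169 0.004] w 0.0896 gf 0.0 F [-0.8  0.1  1.1]
grip 23.9 [0.428 0.169 0.004] w 0.0546 gf 30.0 F [0.2 0.5 3.6]
up 24.7 [0.427 0.169 0.093] w 0.0545 gf 30.0 F [-0.9  0.3 -3.4]
set 26.9 [0.657 0.133 0.025] w 0.0549 gf 30.0 F [ 0.6  0.8 -3.6]
done m36 28.0 [0.655 0.132 0.105] w 0.0799 gf 0.0 F [-0.4  0.7 -0.3]
at 30.5 [0.512 0.093 0.004] w 0.0653 gf 0.0 F [-0.3  0.1 -0. ]
grip 31.1 [0.511 0.092 0.004] w 0.0359 gf 30.0 F [-0.2  0.2  2.5]
up 31.8 [0.51  0.092 0.093] w 0.0359 gf 30.0 F [-0.1 -0.8 -1.8]
set 34.1 [ 0.657 -0.037  0.025] w 0.0358 gf 30.0 F [ 1.1 -0.3 -1.2]
done m24 35.2 [ 0.656 -0.037  0.105] w 0.06 gf 0.0 F [-0.3  1.   0.2]
at 37.9 [ 0.425 -0.174  0.004] w 0.0496 gf 0.0 F [-0.6 -0.3  0.3]
grip 38.4 [ 0.425 -0.174  0.004] w 0.0238 gf 30.0 F [-0.   0.4  4.3]
up 39.2 [ 0.424 -0.173  0.093] w 0.0241 gf 30.0 F [ 0.2  1.1 -1.3]
set 41.6 [ 0.657 -0.123  0.025] w 0.0239 gf 30.0 F [ 0.4  1.4 -0.7]
done m16 42.7 [ 0.657 -0.122  0.105] w 0.05 gf 0.0 F [ 0.2  0.1 -0.3]
park 44.3 [ 0.301 -0.     0.3  ] w 0.0499 gf 0.0 F [-0.  -0.4  0.3]
```

View pics/end.png

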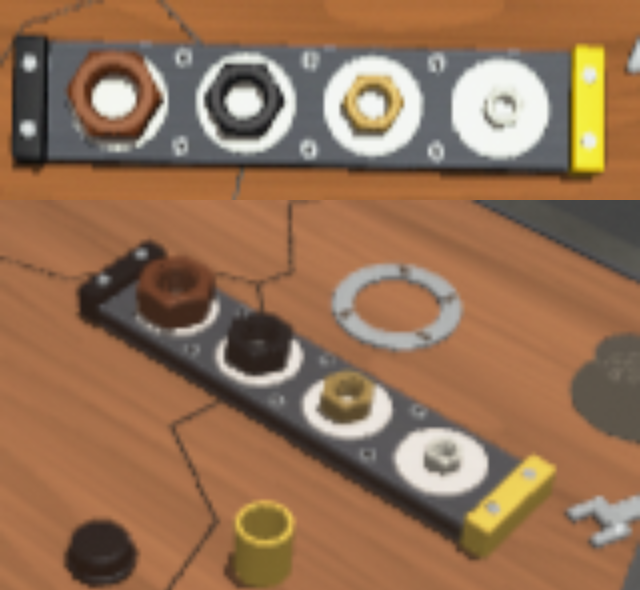

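All four nuts lie flat on the right marks. The M36 at crop (115,97) looks slightly off, so I'll check the offsets with the height accounted for.

Run:
```python
from h import *
for nm,p,h in(("m36",(115,96),.029),("m30",(240,99),.024),("m24",(371,102),.019),("m16",(502,108),.013)):
    print(nm,np.round((ray("top",[240+(p[0]+.5)/4-.5,125+(p[1]+.5)/4-.5],.02+h)[:2]-MARK[nm])*1000,1))
```

```text
m36 [-3.1 -0.1]
m30 [-2.3  3.2]
m24 [-1.5  2. ]
m16 [-2.6  0. ]
```

All offsets are about 4 mm or less, well inside the 12 mm tolerance.

```bash
python3 -c "
from bench import bot
print(bot.hand_in())"
```

```text
the job is handed in; nothing more can be done
None
```

The job is handed in: the bar was swung up and the M16, M24, M30 and M36 nuts lie flat on their own marks from the yellow stop to the black one, each measured within about 4 mm of centre at 44 s; no verdict was returned.

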